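Reset the bench power box under its push-latch cover

TASK

The power box on the workbench has tripped. Press the front part of its closed yellow cover in until the push-latch lets go and the cover springs open, push the green reset button inside fully down, then swing the cover shut again from behind and press it in once more so that it stays latched when you let go. Work with the fingertips or the outside of the fingers only: never grip, pry or push the cover by its inner side, and leave the loose things on the bench where they are.

Things in the scene. Friction and masses are not known exactly. Their poses are not given: they have to be found in the camera images.
- power_box: grey box fixed to the bench, 155 (x) x 144 (y) x 70 mm high, two dark sockets on its front (-x) side; origin at its underside, 75 mm behind the front face; z up. Its top has a well from x=-50 to +57 and y=-57 to +57 mm, 38 mm deep, closed by the yellow cover. Place and yaw vary
- cover (a joint): cover angle, rad: 0 latched flush (rests within 0.02), 1.5 fully open, nearly upright, -0.10 pressed in to its stop. A damped spring drives it open. Push-push latch: pressed in past -0.06 and let go, it swings up to 1.5 in about 2 s if its 102 mm swing is clear; from fully open, pushed down past -0.06 and let go, it latches. If it was stopped before opening beyond 0.6 it may not latch
- cover_hinge (a point): point on the hinge line, middle of the cover, at the height of the box's top (70 mm above the bench), at x=+55 mm of the box; same axes as the box. The cover runs from here 102 mm toward -x of the box when closed, is 110 mm wide (y) and 8 mm thick (4 mm yellow skin, 4 mm black liner below)
- cover_press (a point): black ribbed press mark on the outer (upper when closed) face of the yellow cover, on its middle line, 87 mm from the hinge; moves with the cover; its z axis is the outward normal. About 3 N here press the nearly shut cover in, less when it stands open; the stop (-0.10) is 9 mm down here
- reset_button_top (a point): centre of the top of the green reset button, diameter 36 mm, in the well under the cover, 16 mm below the top of the box and 65 mm from the hinge line; moves with the button
- reset_button (a joint): travel of the green button, m: 0 = out, 0.006 = fully down (about 5 N); springs back
- cover_liner: the black inner side of the yellow cover, a plate 84 x 94 x 4 mm that moves with it; origin at its centre, 52 mm from the hinge; not to be pushed or gripped
- nut_0: steel hexagon nut 36x41x19 mm, lying near the front of the power box; bystander; origin at its underside
- bolt_0: steel bolt 22x79x19 mm, lying beside the power box; bystander; origin at its underside
- wrench_0: steel spanner 31x198x9 mm, bystander; origin at its underside
- screwdriver_0: screwdriver with red handle 26x212x28 mm, bystander; origin at its underside
- tape_measure: yellow tape measure 34x78x60 mm, bystander; origin at its underside
- grease_tin: round green tin, diameter 70, height 64 mm, bystander; origin at its underside
- v_block: grey steel V block 60x50x40 mm, bystander; origin at its underside

How it is judged:
By the outcome, as a careful person would: the job done as asked, in the order asked, and still so for the second after the job is handed in, with the robot touching nothing.
It also fails if it takes over 56 s, if anything falls off the work surface, if the arm or the gripper's body presses on something with over 40 N, if the wrist force passes 120 N, or if a joint passes its speed limit or range.

ROBOT

A 6-joint arm with a two-finger parallel gripper is mounted at the origin on a cart in front of the work surface, level with it; the furniture and walls round the work are solid. World frame = base frame: x ahead of the robot, y to its left, z up, the work surface at z = 0. Lengths are in m, angles in rad, forces in N, time in s.
With the tool pointing down it reaches from about 0.375 to 0.9 m from the base axis. Payload 3.1 kg.
Tool frame: the origin (TCP) lies on the centre line of the jaws, within the pads' length; the fingertips stand robot.tip_reach ahead of it and the grasp point (between the pads) lies 8 mm behind it (robot.tip_reach is the distance from the TCP to the fingertips, in m); z points along the fingers, y is the line along which they close (so a half turn about z gives the same grasp; the last joint's range is limited). The gripper opens to 87 mm and grips with 3 to 60 N. Pads are 19 mm wide; open, the fingers measure 117 mm over their backs; the gripper's body (75 mm by 190 mm) begins 51 mm behind the grasp point.
Start: joints at [1.135, 0.527, 1.433, -0, 1.181, -0.178], TCP at [0.159, 0.604, 0.234] pointing down, gripper open.
Joint ranges: [-3.08, 3.08], [-0.75, 2.2], [0.22, 2.44], [-1.43, 4.57], [0, 2.65], [-2.85, 2.85]. Speed limits (rad/s): [2.79, 2.79, 3.14, 3.14, 3.14, 3.14].

INTERFACE

Orientations are given as a unit quaternion [x, y, z, w].
In Python, from rig import robot gives the robot as it stands.
- The arm moves only by the tool jog_arm, never from a script. Its argument "motion" is one flat list of numbers, 7 for each row, row after row: the shift along the tool's x, y, z scaled (see below), then the turn, a rotation vector about the tool's x, y, z scaled (see below), then the gripper's target within -1 to 1 (shut at 1, half-way at 0, fully open at -1). In form: [x, y, z, rx, ry, rz, hand, x, y, z, rx, ry, rz, hand, ...]. A call has 1 to 12 rows; each row shifts and turns the commanded pose from where the row before left it, along the tool's axes as they then stand; what a row does not reach is not made up. The controller multiplies each number of a shift by 4 cm and each number of a turn by 4 degrees. A row lasts 1/8 s, in which the tool goes at most 62.5 mm and 10.7 degrees, less where a joint would pass 70% of its speed; a pose out of reach is approached as far as the arm can. A call with a number of a shift or a turn outside -1 to 1 is refused whole. A call with a gripper value outside its range is refused whole. The fingers move at their own pace and stop on an object; "grip_force" is the grip in N (left out, the last holds). Time passes only in rows, so rows that do not move let the fingers close. It gives the time, the measured TCP pose, the force, the opening and the grip force at its end, in the units of the state.
- robot.get_obs(): the state, without advancing time (a new reading comes with each control period).
- robot.camera(name): name is "side" or "top" or "wrist"; returns the picture (400x640x3 uint8, blue, green, red); there is no depth.
- robot.calibration(name): a dict with "fx", "fy", "cx", "cy" (pixels), "R" (3x3) and "t" (3): a world point X has camera coordinates R X + t; the wrist camera has in their place "T_tool_cam" (4x4, takes a point from camera to tool coordinates, whose origin is the TCP and whose axes are the flange's). Camera axes: x right, y down, z forward; pixel columns grow to the right and rows downward; lengths in m; the calibration is good to about 2 mm. A picture is of the moment at which its call begins: read the wrist's pose just before it. calibration takes no time and is no camera call.
- robot.hand_in(): hands the job in; it is judged then, once.
The state is a dict: "time": time; "q": joint angles; "joint_velocities": joint speeds; "joint_torque": joint torques, N m; "position": TCP position; "tool_rot": TCP orientation; "ft_force": force on the tool from outside, world axes, zero at the start; "moment": the same for the moment, N m; "grip_width": finger opening in m; "grip_force": force on a finger pad.
Only numpy, scipy, OpenCV 4.12 (cv2) and the standard library are available. Lean on these libraries where they do the work, as an engineer would, in place of code of your own. Each camera call takes 0.05 s, during which the arm holds its last target. There are 200 camera calls.

## Working session

There is one attempt and no reset: what is moved stays moved. The work goes in short steps, Python scripts to look and compute and a tool call to move; the robot and the scene stay as the last step left them, time stands still between calls to the robot, and variables do not carry over. Pictures are saved under pics/ and viewed, at most 10 in all, crops included, and the job is handed in when it is done.

Besides the shell and the picture viewer there is one more tool, called after "Request:" in YAML: its name, and indented under it one key for each argument. jog_arm: Moves the arm, as the interface text tells. Shifts and turns lie within -1 to 1; 1 stands for 4 cm of shift or 4 degrees of turn. Its arguments: {"type":"object","properties":{"motion":{"type":"array","items":{"type":"number"}},"grip_force":{"type":"number"}},"required":["motion"]}

```bash
mkdir -p pics; ls; python3 - <<'E'
from rig import robot
import cv2,numpy as np
o=robot.get_obs();print({k:np.round(v,3).tolist() for k,v in o.items()},robot.tip_reach)
a=robot.camera("top");b=robot.camera("side")
cv2.imwrite("pics/top.png",a);cv2.imwrite("pics/side.png",b)
for n in("top","side","wrist"):print(n,robot.calibration(n))
E
```

```text
pics
{'time': 0.0, 'q': [1.136, 0.528, 1.434, -0.0, 1.181, -0.178], 'joint_velocities': [-0.001, 0.001, -0.0, 0.0, -0.002, 0.0], 'joint_torque': [0.001, -44.004, -17.659, 0.063, 0.058, -0.0], 'position': [0.158, 0.604, 0.233], 'tool_rot': [0.128, 0.992, -0.001, -0.0], 'ft_force': [1.162, -0.222, -0.361], 'moment': [-0.012, 0.0, 0.047], 'grip_force': 0.0, 'grip_width': 0.087} 0.011
top {'fx': 407.3376110500698, 'fy': 407.3376110500698, 'cx': 326.02134560635164, 'cy': 192.04851746515521, 'R': array([[-0.0216218 , -0.99976456, -0.00182469],
       [-0.98975009,  0.02166285, -0.14115763],
       [ 0.14116392, -0.0012461 , -0.98998545]]), 't': array([0.11908546, 0.51282704, 1.18126577])}
side {'fx': 395.2020503335621, 'fy': 395.2020503335621, 'cx': 321.7065393302003, 'cy': 195.95024078888133, 'R': array([[ 0.988569  , -0.14979778, -0.01708707],
       [-0.09778267, -0.55074949, -0.82892312],
       [ 0.11476014,  0.82111852, -0.5591015 ]]), 't': array([-0.4814467 ,  0.16210179,  0.99531252])}
wrist {'fx': 299.2825076460797, 'fy': 299.2825076460797, 'cx': 323.9983614015183, 'cy': 205.2219688523001, 'T_tool_cam': array([[ 9.82130253e-04, -9.70636289e-01, -2.40549849e-01,
         6.61500879e-02],
       [ 9.99999500e-01,  9.08405712e-04,  4.17369677e-04,
         1.97556603e-04],
       [-1.86597298e-04, -2.40550138e-01,  9.70636696e-01,
        -1.51825964e-01],
       [ 0.00000000e+00,  0.00000000e+00,  0.00000000e+00,
         1.00000000e+00]])}
```

View pics/top.png

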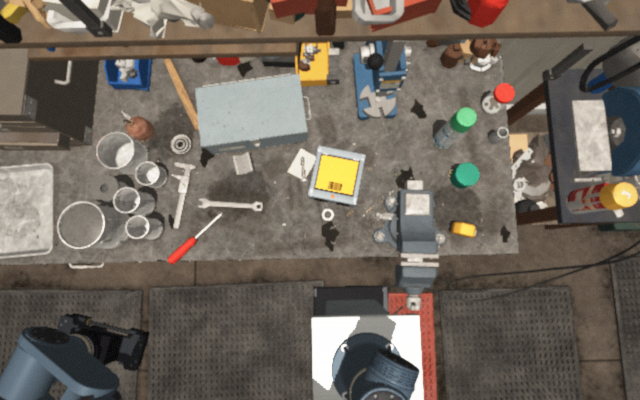

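View pics/side.png

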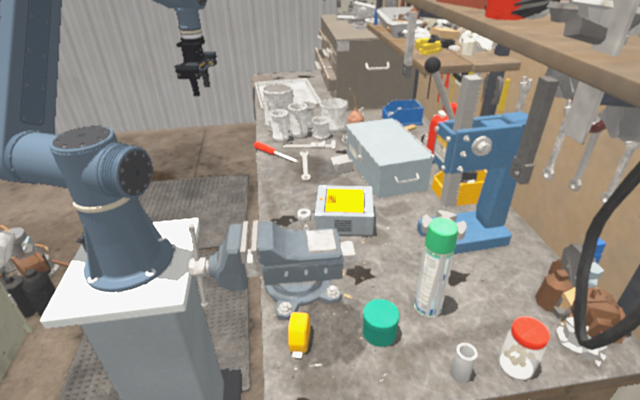

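The top view shows the box around (338,175), with the yellow cover on it and the press mark near (334,184), on the robot side. The nut is at (327,214) and the bolt at (303,165). In the side view the drill press stands behind and to the right of the box, and the vise is in front and to the right.

```bash
cat > h.py <<'E'
import numpy as np,cv2
from rig import robot
from scipy.spatial.transform import Rotation as Ro
def ray(n,p):
    c=robot.calibration(n);d=np.array([(p[0]-c['cx'])/c['fx'],(p[1]-c['cy'])/c['fy'],1.])
    if n=='wrist':
        o=robot.get_obs();R=Ro.from_quat(o['tool_rot']).as_matrix();T=c['T_tool_cam']
        return R@T[:3,3]+o['position'],R@T[:3,:3]@d
    return -c['R'].T@c['t'],c['R'].T@d
def cast(n,p,z):
    o,d=ray(n,p);return o+d*(z-o[2])/d[2]
def yellow(im,box):
    h=cv2.cvtColor(im,cv2.COLOR_BGR2HSV);m=cv2.inRange(h,(22,150,120),(35,255,255))
    k=np.zeros_like(m);x0,y0,x1,y1=box;k[y0:y1,x0:x1]=m[y0:y1,x0:x1]
    c=np.vstack([c for c in cv2.findContours(k,0,1)[0] if cv2.contourArea(c)>15]);return cv2.convexHull(c).reshape(-1,2)
def rect(P):
    (c,s,a)=cv2.minAreaRect((P[:,:2]*1000).astype(np.float32));return np.round(c,1),np.round(s,1),round(a,1)
E
python3 - <<'E'
from h import *
for n,b in(('top',(300,140,372,210)),('side',(310,180,380,240))):
    im=cv2.imread(f'pics/{n}.png');H=yellow(im,b);P=np.array([cast(n,p,.07) for p in H]);print(n,rect(P))
for p in [(334,184),(327,214),(303,165),(362,152),(316,152),(366,155)]:print(p,cast('top',p,.07).round(3))
for p in [(355,115),(397,115),(307,130),(302,78)]:print(p,cast('top',p,.0).round(3),cast('top',p,.2).round(3))
im=cv2.imread('pics/top.png')[20:260,250:450];cv2.imwrite('pics/c.png',cv2.resize(im,None,fx=2.5,fy=2.5,interpolation=2)) 
E
```

```text
top (array([561.9,  76.2]), array([110.1, 100.2]), 77.1)
side (array([561.8,  70.2]), array([107.9, 100.7]), 77.3)
(334, 184) [0.534 0.084 0.07 ]
(327, 214) [0.447 0.107 0.07 ]
(303, 165) [0.592 0.174 0.07 ]
(362, 152) [ 0.627 -0.001  0.07 ]
(316, 152) [0.63  0.135 0.07 ]
(366, 155) [ 0.618 -0.012  0.07 ]
(355, 115) [0.765 0.011 0.   ] [0.697 0.027 0.2  ]
(397, 115) [ 0.762 -0.122  0.   ] [ 0.694 -0.085  0.2  ]
(307, 130) [0.719 0.163 0.   ] [0.659 0.155 0.2  ]
(302, 78) [0.892 0.177 0.   ] [0.803 0.166 0.2  ]
```

View pics/c.png

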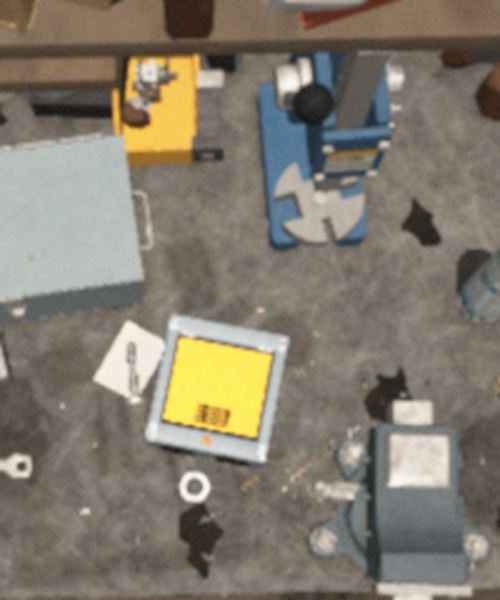

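The yellow cover centres at about (0.562, 0.073), measures about 110 x 100 mm as expected, and the yaw is about -13°. The press mark is at about (0.528, 0.081). I'll move above it.

Request:
jog_arm:
  motion: [-1, -0.86, 0, 0, 0, 0, 1, -1, -0.86, 0, 0, 0, 0, 1, -1, -0.86, 0, 0, 0, 0, 1, -1, -0.86, 0, 0, 0, 0, 1, -1, -0.86, 0, 0, 0, 0, 1, -1, -0.86, 0, 0, 0, 0, 1, -1, -0.86, 0, 0, 0, 0, 1, -1, -0.86, 0, 0, 0, 0, 1, -1, -0.86, 0, 0, 0, 0, 1, -1, -0.86, 0.3, 0, 0, 0, 1, -1, -0.86, 0.6, 0, 0, 0, 1, -1, -0.86, 0.6, 0, 0, -0.4, 1]
  grip_force: 20

```text
time: 1.6
position: [0.519, 0.0818, 0.1729]
tool_rot: [0.114, 0.993, 0.0, 0.0]
ft_force: [1.6, 0.5, 0.3]
grip_width: 0.0004
grip_force: 0.0
```

Request:
jog_arm:
  motion: [0, 0, 0, 0, 0, 0, 1, 0, 0, 0, 0, 0, 0, 1]

```text
time: 1.85
position: [0.5174, 0.0834, 0.1731]
tool_rot: [0.115, 0.993, 0.0, -0.001]
ft_force: [0.4, 0.1, -0.2]
grip_width: -0.0001
grip_force: 0.0
```

```bash
python3 - <<'E'
from h import *
o=robot.get_obs();print(o['time'],o['position'].round(4) if hasattr(o['position'],'round') else o['position'],o['tool_rot'],o['ft_force'],o['grip_width'])
im=robot.camera('wrist');cv2.imwrite('pics/w1.png',im)
H=yellow(im,(0,0,640,400));print(H.min(0),H.max(0));P=np.array([cast('wrist',p,.07) for p in H]);print(rect(P))
E
```

```text
1.85 [0.5174 0.0834 0.1731] [ 1.14641431e-01  9.93406421e-01  1.29049515e-04 -1.00417893e-03] [ 0.39887924  0.10420415 -0.17462069] -7.400292648951259e-05
[315 203] [387 223]
(array([526.8, 106.7]), array([64. , 18.3]), 77.0)
```

View pics/w1.png

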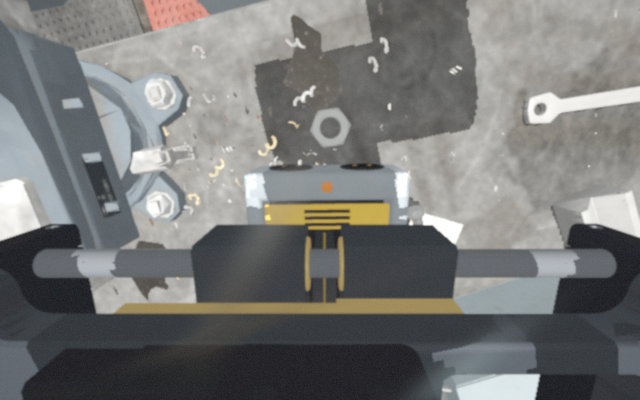

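The wrist view shows the cover's front strip at columns 265–389, rows 203–225, and the ribbed mark centred near (327,217). The vise is clear on the left.

```bash
python3 - <<'E'
from h import *
for p in [(327,217),(265,204),(389,203),(263,225),(390,224)]:print(p,cast('wrist',p,.07).round(4))
E
```

```text
(327, 217) [0.5255 0.0852 0.07  ]
(265, 204) [0.5017 0.0348 0.07  ]
(389, 203) [0.5254 0.141  0.07  ]
(263, 225) [0.5199 0.0278 0.07  ]
(390, 224) [0.5446 0.1385 0.07  ]
```

Request:
jog_arm:
  motion: [-0.25, 0, 1, 0, 0, 0, 1, 0, 0, 1, 0, 0, 0, 1, 0, 0, 0.2, 0, 0, 0, 1, 0, 0, 0.1, 0, 0, 0, 1, 0, 0, 0.1, 0, 0, 0, 1, 0, 0, 0.05, 0, 0, 0, 1, 0, 0, 0, 0, 0, 0, 1]

```text
time: 2.78
position: [0.5284, 0.0814, 0.0765]
tool_rot: [0.114, 0.993, 0.0, 0.001]
ft_force: [-1.0, 2.7, 3.3]
grip_width: 0.0005
grip_force: 1.5
```

Request:
jog_arm:
  motion: [0, 0, 0.06, 0, 0, 0, 1, 0, 0, 0.04, 0, 0, 0, 1, 0, 0, 0, 0, 0, 0, 1]

```text
time: 3.15
position: [0.5287, 0.0812, 0.0731]
tool_rot: [0.114, 0.993, 0.0, 0.001]
ft_force: [-2.3, 2.3, 13.3]
grip_width: 0.0003
grip_force: 6.9
```

Request:
jog_arm:
  motion: [0.3, 0, -0.5, 0, 0, 0, 1, 1, 0, -1, 0, 0, 0, 1, 0.7, 0, -1, 0, 0, 0, 1, 0, 0, -1, 0, 0, 0, 1, 0, 0, -1, 0, 0, 0, 1, 0, 0, 0, 0, 0, 0, 1, 0, 0, 0, 0, 0, 0, 1, 0, 0, 0, 0, 0, 0, 1, 0, 0, 0, 0, 0, 0, 1, 0, 0, 0, 0, 0, 0, 1, 0, 0, 0, 0, 0, 0, 1, 0, 0, 0, 0, 0, 0, 1]

```text
time: 4.65
position: [0.4499, 0.0992, 0.2515]
tool_rot: [0.114, 0.993, -0.0, -0.0]
ft_force: [0.2, -0.2, -0.6]
grip_width: 0.0002
grip_force: 0.0
```

Request:
jog_arm:
  motion: [0, 0, 0, 0, 0, 0, 1, 0, 0, 0, 0, 0, 0, 1, 0, 0, 0, 0, 0, 0, 1, 0, 0, 0, 0, 0, 0, 1, 0, 0, 0, 0, 0, 0, 1, 0, 0, 0, 0, 0, 0, 1, 0, 0, 0, 0, 0, 0, 1, 0, 0, 0, 0, 0, 0, 1, 0, 0, 0, 0, 0, 0, 1, 0, 0, 0, 0, 0, 0, 1]

```text
time: 5.9
position: [0.4499, 0.0992, 0.2516]
tool_rot: [0.114, 0.993, -0.0, 0.0]
ft_force: [0.1, 0.3, -1.7]
grip_width: 0.0004
grip_force: 0.0
```

```bash
python3 - <<'E'
from h import *
im=robot.camera('side')[100:300,220:460];im=cv2.resize(im,None,fx=2,fy=2);w=robot.camera('top')[100:260,260:420]
w=cv2.resize(w,(400,400))
cv2.imwrite('pics/s2.png',cv2.resize(np.hstack([im,w]),(800,364)))
E
```

```text
(no output)
```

View pics/s2.png

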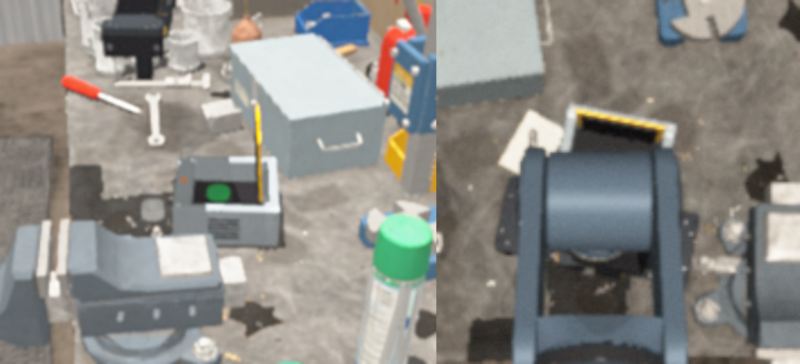

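The cover stands fully upright and the green button is exposed near side-view pixel (340,206). I'll check its position against the value I expect.

```bash
python3 - <<'E'
from h import *
im=robot.camera('side');h=cv2.cvtColor(im,cv2.COLOR_BGR2HSV);m=cv2.inRange(h,(45,120,50),(85,255,255));k=m*0;k[190:225,320:365]=m[190:225,320:365]
c=max(cv2.findContours(k,0,1)[0],key=cv2.contourArea);print(cv2.contourArea(c),cv2.boundingRect(c));M=cv2.moments(c)
print(cast('side',(M['m10']/M['m00'],M['m01']/M['m00']),.052))
E
```

```text
97.5 (333, 201, 14, 10)
[0.54860367 0.07093051 0.052     ]
```

Request:
jog_arm:
  motion: [-0.8, 0, 0.5, 0, 0, 0, 1, -0.8, 0, 1, 0, 0, 0, 1, -0.8, 0, 1, 0, 0, 0, 1, 0, 0, 1, 0, 0, 0, 1, 0, 0, 0.5, 0, 0, 0, 1, 0, 0, 0.3, 0, 0, 0, 1, 0, 0, 0, 0, 0, 0, 1]

```text
time: 6.92
position: [0.5432, 0.0774, 0.079]
tool_rot: [0.114, 0.993, -0.0, -0.001]
ft_force: [-0.3, 0.2, -0.1]
grip_width: 0.0007
grip_force: 0.0
```

The button measures (0.549, 0.071) against an expected (0.549, 0.079), so it agrees within the side camera's y bias. The tip is 14 mm above it.

Request:
jog_arm:
  motion: [0, 0, 0.3, 0, 0, 0, 1, 0, 0, 0.1, 0, 0, 0, 1, 0, 0, 0.1, 0, 0, 0, 1, 0, 0, 0, 0, 0, 0, 1]

```text
time: 7.42
position: [0.5438, 0.0774, 0.06]
tool_rot: [0.114, 0.993, 0.0, 0.0]
ft_force: [-1.2, 0.4, 4.6]
grip_width: 0.0006
grip_force: 2.2
```

Request:
jog_arm:
  motion: [0, 0, 0.06, 0, 0, 0, 1, 0, 0, 0.04, 0, 0, 0, 1, 0, 0, 0, 0, 0, 0, 1]

```text
time: 7.8
position: [0.5438, 0.0774, 0.059]
tool_rot: [0.114, 0.993, -0.0, 0.001]
ft_force: [-4.9, -1.0, 25.1]
grip_width: 0.0008
grip_force: 12.7
```

The button is fully down at a hard 25 N stop. Next I'll go up, over and behind the cover.

Request:
jog_arm:
  motion: [0, 0, -0.5, 0, 0, 0, 1, 0.1, 0, -1, 0, 0, 0, 1, 0, 0, -1, 0, 0, 0, 1, 0, 0, -1, 0, 0, 0, 1, 0, 0, -0.8, 0, 0, 0, 1, -0.9, 0, 0, 0, 0, 0, 1, -0.9, 0, 0, 0, 0, 0, 1, -0.9, 0, 0, 0, 0, 0, 1, 0, 0, 0, 0, 0, 0, 1]

```text
time: 8.93
position: [0.6468, 0.0529, 0.227]
tool_rot: [0.115, 0.993, -0.0, 0.001]
ft_force: [0.0, -0.7, -0.0]
grip_width: 0.0003
grip_force: 0.0
```

```bash
python3 - <<'E'
from h import *
a=robot.camera('side')[80:300,240:480];cv2.imwrite('pics/s3.png',cv2.resize(a,None,fx=2.5,fy=2.5,interpolation=2))
E
```

```text
(no output)
```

View pics/s3.png

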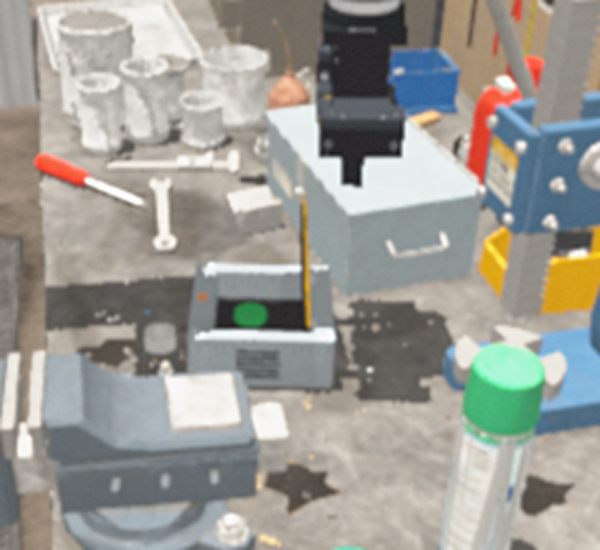

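The finger is behind the upright cover with clear space. I'll lower it and start pushing forward along the arc.

Request:
jog_arm:
  motion: [0, 0, 0.7, 0, 0, 0, 1, 0, 0, 0.7, 0, 0, 0, 1, 0.3, 0, 0, 0, 0, 0, 1, 0.3, 0, 0, 0, 0, 0, 1, 0.24, 0, -0.05, 0, 0, 0, 1, 0.22, 0, 0.04, 0, 0, 0, 1, 0.23, 0, 0.04, 0, 0, 0, 1, 0.21, 0, 0.08, 0, 0, 0, 1, 0.22, 0, 0.085, 0, 0, 0, 1, 0.2, 0, 0.12, 0, 0, 0, 1, 0.19, 0, 0.13, 0, 0, 0, 1, 0, 0, 0, 0, 0, 0, 1]

```text
time: 10.48
position: [0.5606, 0.0734, 0.1528]
tool_rot: [0.114, 0.993, 0.0, -0.002]
ft_force: [1.4, -0.5, 0.5]
grip_width: 0.0006
grip_force: 0.6
```

```bash
python3 - <<'E'
from h import *
a=robot.camera('side')[120:260,270:430];cv2.imwrite('pics/s4.png',cv2.resize(a,None,fx=3,fy=3,interpolation=2))
E
```

```text
(no output)
```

View pics/s4.png

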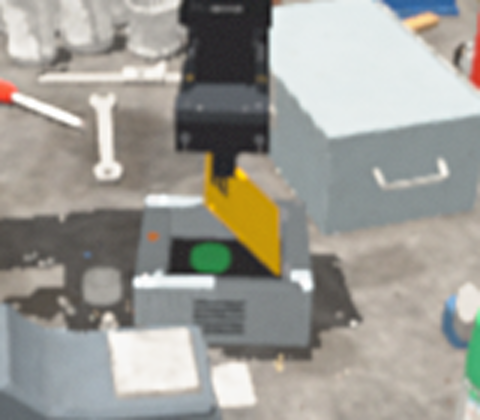

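The cover is half closed with the tip on its outer face near the upper edge. I'll continue down.

Request:
jog_arm:
  motion: [0.12, 0, 0.16, 0, 0, 0, 1, 0.12, 0, 0.16, 0, 0, 0, 1, 0.13, 0, 0.19, 0, 0, 0, 1, 0.13, 0, 0.19, 0, 0, 0, 1, 0.07, 0, 0.16, 0, 0, 0, 1, 0.07, 0, 0.16, 0, 0, 0, 1, 0.05, 0, 0.16, 0, 0, 0, 1, 0.04, 0, 0.16, 0, 0, 0, 1, 0, 0, 0.11, 0, 0, 0, 1, 0, 0, 0.11, 0, 0, 0, 1, 0, 0, 0.1, 0, 0, 0, 1, 0, 0, 0, 0, 0, 0, 1]

```text
time: 12.02
position: [0.5338, 0.0796, 0.0869]
tool_rot: [0.114, 0.993, -0.0, -0.0]
ft_force: [-1.4, -0.3, 2.8]
grip_width: 0.0004
grip_force: 1.1
```

Request:
jog_arm:
  motion: [0, 0, 0.1, 0, 0, 0, 1, 0, 0, 0.1, 0, 0, 0, 1, 0, 0, 0.08, 0, 0, 0, 1, 0, 0, 0.06, 0, 0, 0, 1, 0, 0, 0.04, 0, 0, 0, 1, 0, 0, 0, 0, 0, 0, 1]

```text
time: 12.78
position: [0.5345, 0.0796, 0.0737]
tool_rot: [0.114, 0.993, -0.0, 0.001]
ft_force: [-4.4, 0.9, 15.0]
grip_width: 0.0008
grip_force: 7.7
```

The cover is at its stop with 15 N. I'll release it slowly, lift clear, move back and wait.

Request:
jog_arm:
  motion: [0, 0, -0.1, 0, 0, 0, 1, 0, 0, -0.15, 0, 0, 0, 1, 0, 0, -0.5, 0, 0, 0, 1, 0.5, 0, -1, 0, 0, 0, 1, 1, 0, -1, 0, 0, 0, 1, 0.8, 0, -1, 0, 0, 0, 1, 0, 0, -0.5, 0, 0, 0, 1, 0, 0, 0, 0, 0, 0, 1, 0, 0, 0, 0, 0, 0, 1, 0, 0, 0, 0, 0, 0, 1, 0, 0, 0, 0, 0, 0, 1]

```text
time: 14.15
position: [0.4443, 0.1003, 0.2412]
tool_rot: [0.114, 0.993, -0.0, -0.001]
ft_force: [-1.1, -0.2, -0.4]
grip_width: 0.0004
grip_force: 0.0
```

```bash
python3 - <<'E'
from h import *
a=robot.camera('side');H=yellow(a,(310,150,380,240));print(rect(np.array([cast('side',p,.07) for p in H])))
cv2.imwrite('pics/s5.png',cv2.resize(a[120:260,250:430],None,fx=3,fy=3,interpolation=2))
E
```

```text
(array([563.2,  69.8]), array([108.1,  97.6]), 77.1)
```

View pics/s5.png

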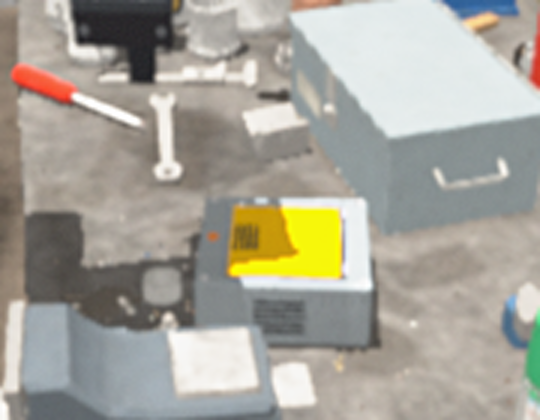

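The cover is flush and latched, at the same outline as the start, and the robot is clear, so I'm handing in.

```bash
python3 -c "
from rig import robot
print(robot.hand_in())"
```

```text
the job is handed in; nothing more can be done
None
```

The job is handed in: the cover was pressed open, the green button pushed to its stop, and the cover swung shut from behind and pressed in; it looked flush and latched with the arm clear, at about 14 s of the 56 s, though `hand_in()` returned no verdict.

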